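Bolt the drying box that holds the pinch pot

ROBOT

A 7-joint arm with a two-finger parallel gripper is mounted at the origin on a cart in front of the work surface, level with it; the furniture and walls round the work are solid. World frame = base frame: x ahead of the robot, y to its left, z up, the work surface at z = 0. Lengths are in m, angles in rad, forces in N, time in s.
With the tool pointing down it reaches from about 0.425 to 0.95 m from the base axis. Payload 16.7 kg.
Tool frame: the origin (TCP) lies at the very end of the fingers, on their centre line; the grasp point (between the pads) lies 19 mm behind it (bot.pinch_z is the z of the grasp point in the tool frame, in m); z points along the fingers, y is the line along which they close (so a half turn about z gives the same grasp; the last joint's range is limited). The gripper opens to 94 mm and grips with 3 to 60 N. Pads are 16 mm wide; open, the fingers measure 119 mm over their backs; the gripper's body (75 mm by 177 mm) begins 78 mm behind the grasp point.
Start: joints at [1.185, 0.426, 0.074, 1.606, -0.034, 1.111, -0.067], TCP at [0.158, -0.656, 0.205] pointing down, gripper open.
Joint ranges: [-2.85, 2.85], [-0.5, 2.14], [-1.23, 1.37], [0.21, 2.46], [-1.02, 4.16], [0.16, 2.05], [-2.73, 2.73]. Speed limits (rad/s): [1.89, 1.89, 2.39, 2.39, 3.01, 3.01, 3.01].

INTERFACE

Orientations are given as [roll, pitch, yaw] about the fixed x, y, z axes, in that order (R = Rz(yaw) Ry(pitch) Rx(roll)).
In Python, from plant import bot gives the robot as it stands.
- The arm moves only by the shell command python3 -m handwheel 'ROWS' [FORCE]. ROWS is JSON, a list of rows, each an object with "rotation": the turn, a rotation vector about the tool's x, y, z normalised to -1 to 1, where 1 is 180 degrees, a list of three; "xyz": the shift along the tool's x, y, z normalised to -1 to 1, where 1 is 500 mm, a list of three; "grip": the closure, from 0 (fully open) to 1 (shut). In form: [{"rotation": [ax, ay, az], "xyz": [dx, dy, dz], "grip": grip}, ...]. A call has 1 to 12 rows; each row is the pose to reach, as a shift and turn from the pose commanded when the call began, along the tool's axes at that moment, turning the shorter way round; what a row does not reach only later rows make up. A row lasts 1/12 s, in which the tool goes at most 41.7 mm and 7.16 degrees, less where a joint would pass 70% of its speed; a pose out of reach is approached as far as the arm can. A call with a number of a shift or a turn outside -1 to 1 is refused whole. A call with a gripper value outside its range is refused whole. The fingers move at their own pace and stop on an object; FORCE is the grip in N (left out, the last holds). Time passes only in rows, so rows that repeat a pose let the fingers close. It gives the time, the measured TCP pose, the force, the opening and the grip force at its end, in the units of the state.
- bot.observe(): the state, without advancing time (a new reading comes with each control period).
- bot.grab_frame(name): name is "side" or "top"; returns the picture (384x512x3 uint8, red, green, blue); there is no depth.
- bot.camera_params(name): a dict with "fx", "fy", "cx", "cy" (pixels), "k1" (the pictures are not rectified: a ray, as slopes to the right and down, at radius r is drawn at 1 + k1 r^2 times it, then the intrinsics apply), "eye" and "rotation" of the camera in the world. Camera axes: x right, y up, looking along -z (the intrinsics and any distortion apply to the point x, -y, -z); pixel columns grow to the right and rows downward; lengths in m; the calibration is good to about 2 mm. A picture is of the moment at which its call begins. camera_params takes no time and is no camera call.
- bot.sign_off(): hands the job in; it is judged then, once.
The state is a dict: "clock": time; "joint_positions": joint angles; "joint_vel": joint speeds; "joint_torque": joint torques, N m; "tcp_pos": TCP position; "eef_rot": TCP orientation; "contact_force": force on the tool from outside, world axes, zero at the start; "ft_torque": the same for the moment, N m; "gripper_width": finger opening in m; "finger_force": force on a finger pad.
Only numpy, scipy, OpenCV 4.12 (cv2) and the standard library are available. Lean on these libraries where they do the work, as an engineer would, in place of code of your own. Each camera call takes 0.05 s, during which the arm holds its last target. There are 200 camera calls.

TASK

Two wooden drying boxes with barred lids stand on the table, both unbolted. Bolt the lid of the one with the grey pinch pot inside: lift its bolt by the black knob over the brass bumps, slide it towards the keeper on the box's front rail until it is fully home, let it drop flat behind the bumps and let go. Leave the bolt of the box with the terracotta test tiles unbolted, and do not disturb the beaker or the bottle.

Things in the scene. Friction and masses are not known exactly. Their poses are not given: they have to be found in the camera images.
- pot_knob (a point): centre of the upright black knob (22 mm across, 36 tall) on the bolt of the drying box (220x150x80 mm, wood) with the grey pinch pot; 136 mm above the table with the bolt down. Axes are the box's: z up; the bolt goes home along -x, roughly towards the robot. 8 mm brass bumps block it until it is lifted straight up. Steel guides, tops 19 mm below this point, stand 33 mm behind it (+x) and 77 mm ahead
- pot_bolt (a joint): travel of that bolt along the box's -x: 0 to 0.003 at the start (open), 0.045 fully home against its stop. With the bolt down, the bumps stop it at 0.004; it can drop flat again beyond 0.022. It slides with about 0.6 N of friction
- pot_lift (a joint): height of that bolt above its bed: 0 when it lies flat, at most 0.020 under the guides; about 0.008 is needed to pass the bumps, 0.014 is the middle of the room there is. It weighs about 0.2 kg and falls by its own weight when let go
- tile_knob (a point): the same point of the same knob on the other, identical drying box, which holds two flat terracotta test tiles; to be left as it is
- beaker: bystander: grey straight-sided beaker, 65 mm across, 83 mm tall, standing behind the banding wheel; origin at the centre of its underside
- bottle: bystander: small brown dropper bottle, 33 mm across, 102 mm tall, standing behind the banding wheel; origin at the centre of its underside

How it is judged:
By the outcome, as a careful person would: the job done as asked, in the order asked, and still so for the second after the job is handed in, with the robot touching nothing.
It also fails if it takes over 32 s, if anything falls off the work surface, if the arm or the gripper's body presses on something with over 40 N, if the wrist force passes 120 N, or if a joint passes its speed limit or range.

## Working session

There is one attempt and no reset: what is moved stays moved. The work goes in short steps, Python scripts to look and compute and a shell command to move; the robot and the scene stay as the last step left them, time stands still between calls to the robot, and variables do not carry over. Pictures are saved under pics/ and viewed, at most 10 in all, crops included, and the job is handed in when it is done.

```bash
mkdir -p pics
python3 - <<'E'
from plant import bot
import cv2
for n in("top","side"):
    f=bot.grab_frame(n); cv2.imwrite(f"pics/{n}0.png",cv2.cvtColor(f,cv2.COLOR_RGB2BGR)); print(bot.camera_params(n))
s=bot.observe();print(s, bot.pinch_z)
E
```

```text
{'fx': 472.5542275481551, 'fy': 472.5542275481551, 'cx': 263.6860641008654, 'cy': 186.5266868385817, 'k1': -0.1573436122579464, 'eye': array([ 0.48297535, -0.05111081,  1.32197249]), 'rotation': array([ 0.12315191,  0.03024776, -1.57580782])}
{'fx': 424.55962413335385, 'fy': 424.55962413335385, 'cx': 248.50947741014448, 'cy': 194.6098490278169, 'k1': -0.14361847982394582, 'eye': array([0.18035932, 0.67955201, 0.46514688]), 'rotation': array([ 1.15839789,  0.02466032, -2.62240591])}
{'clock': 0.1, 'joint_positions': array([ 1.18455117,  0.42662153,  0.07386   ,  1.60654386, -0.03410882,
        1.11082159, -0.06706588]), 'joint_vel': array([-0.00047916, -0.00033061, -0.00116222, -0.00099846, -0.00055924,
        0.00224346,  0.00098105]), 'joint_torque': array([ 9.86786181e-03, -9.37461305e+01,  3.67769524e+00, -4.55041087e+01,
       -4.85663430e-02,  1.68234052e-02,  1.33968610e-04]), 'tcp_pos': array([ 0.15819072, -0.65578666,  0.20487745]), 'eef_rot': array([-3.14045987e+00,  7.08213961e-05,  2.36737382e-01]), 'contact_force': array([-0.08373973, -0.06563405,  0.43340497]), 'ft_torque': array([-0.02871603, -0.01744544, -0.07131986]), 'finger_force': 0.0, 'gripper_width': 0.09381037851378939} -0.0188
```

View pics/top0.png

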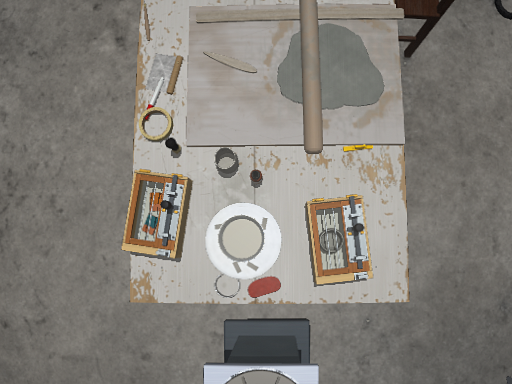

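View pics/side0.png

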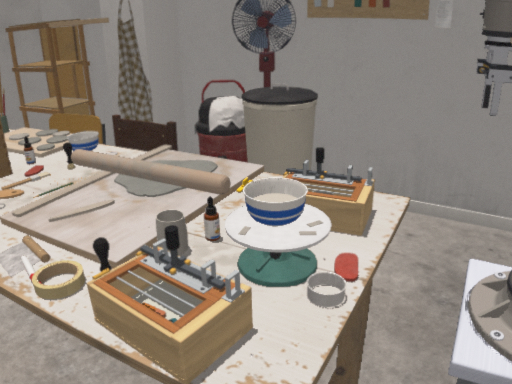

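The top view shows the grey pot in the right box (about 331,240), with its knob near (358,228). The left box (about 155,215) holds the terracotta tiles. In the side view the pot box's knob is near (320,160). I'll zoom in on the pot box and measure it.

```bash
cat > h.py <<'E'
import numpy as np, cv2
from plant import bot
from scipy.spatial.transform import Rotation as R
def ray(n,u,v):
    c=bot.camera_params(n); K=np.array([[c['fx'],0,c['cx']],[0,c['fy'],c['cy']],[0,0,1]])
    p=cv2.undistortPoints(np.array([[[u,v]]],float),K,np.array([c['k1'],0,0,0,0]))[0,0]
    return np.array(c['eye']),R.from_euler('xyz',c['rotation']).as_matrix()@np.array([p[0],-p[1],-1.])
def plane(n,u,v,z):
    e,d=ray(n,u,v); return e+d*(z-e[2])/d[2]
def tri(a,b):
    e1,d1=ray(*a);e2,d2=ray(*b); s=np.linalg.lstsq(np.c_[d1,-d2],e2-e1,rcond=None)[0]
    p,q=e1+s[0]*d1,e2+s[1]*d2; return (p+q)/2,np.linalg.norm(p-q)
def save(n,f,box,k):
    u0,v0,u1,v1=box; c=cv2.cvtColor(f[v0:v1,u0:u1],cv2.COLOR_RGB2BGR)
    cv2.imwrite('pics/'+n,cv2.resize(c,None,fx=k,fy=k,interpolation=cv2.INTER_CUBIC))
E
python3 - <<'E'
from h import *
t=cv2.imread('pics/top0.png')[...,::-1];s=cv2.imread('pics/side0.png')[...,::-1]
a=cv2.resize(t[185:295,295:385],None,fx=5,fy=5,interpolation=2)
b=cv2.resize(s[135:245,270:380],None,fx=5,fy=5,interpolation=2)[:550]
cv2.imwrite('pics/z.png',np.hstack([a[:550],b[:,:350]])[...,::-1])
def comp(im,box,th):
    u0,v0,u1,v1=box; m=(im[v0:v1,u0:u1].max(2)<th).astype(np.uint8)
    n,l,st,c=cv2.connectedComponentsWithStats(m)
    for i in range(1,n):
        if st[i,4]>8: print(box,st[i][:2]+[u0,v0],st[i][2:],c[i]+[u0,v0])
comp(t,(345,215,372,240),35); comp(s,(310,140,332,175),35)
E
```

```text
(310, 140, 332, 175) [317 150] [ 6 13 66] [319.46969697 155.83333333]
```

View pics/z.png

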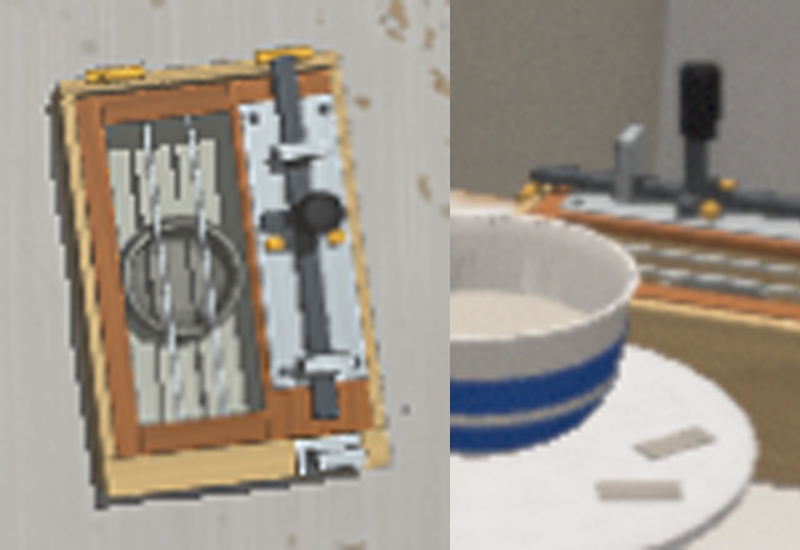

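The crop confirms that the pot is in this box. The knob top is at about (359.4,227), and the bolt runs from (352,197) to (360,268). The keeper is at the near end.

Run:
```python
from h import *
print(tri(('top',359.2,227.0),('side',319.8,155.2)))
print(plane('top',359.4,227,.154))
f=lambda x,y:(295+(x-.0)/5,185+y/5)
a=plane('top',*f(285,60),.118);b=plane('top',*f(325,415),.118);d=b-a;print(a,b,d)
print('bolt yaw',np.degrees(np.arctan2(-d[1],-d[0])))
for p,q in[((62,95),(110,490)),((338,70),(378,430)),((237,110),(268,410)),((340,110),(372,375))]:
    d=plane('top',*f(*q),.1)-plane('top',*f(*p),.1);print(np.degrees(np.arctan2(-d[1],-d[0])))
```

```text
(array([ 0.52473965, -0.25537627,  0.13607415]), np.float64(0.0019837640083473387))
[ 0.52501519 -0.25243683  0.154     ]
[ 0.60323976 -0.24158327  0.118     ] [ 0.42260258 -0.25795321  0.118     ] [-0.18063718 -0.01636994  0.        ]
bolt yaw 5.178190188000401
6.172409960704234
5.012284538792399
4.780111276246537
5.553665367802561
```

```bash
python3 -m handwheel '[{"rotation":[0,0,0.047],"xyz":[0.9,-0.61,0],"grip":0},{"rotation":[0,0,0.047],"xyz":[0.9,-0.61,0],"grip":0},{"rotation":[0,0,0.047],"xyz":[0.9,-0.61,0],"grip":0},{"rotation":[0,0,0.047],"xyz":[0.9,-0.61,0],"grip":0},{"rotation":[0,0,0.047],"xyz":[0.9,-0.61,0],"grip":0},{"rotation":[0,0,0.047],"xyz":[0.9,-0.61,0],"grip":0},{"rotation":[0,0,0.047],"xyz":[0.9,-0.61,0],"grip":0},{"rotation":[0,0,0.047],"xyz":[0.9,-0.61,0],"grip":0},{"rotation":[0,0,0.047],"xyz":[0.9,-0.61,0],"grip":0},{"rotation":[0,0,0.047],"xyz":[0.9,-0.61,0],"grip":0},{"rotation":[0,0,0.047],"xyz":[0.9,-0.61,0],"grip":0},{"rotation":[0,0,0.047],"xyz":[0.9,-0.61,0],"grip":0}]'
```

```text
clock: 1.1
tcp_pos: [0.4955, -0.2849, 0.2055]
eef_rot: [-3.142, 0.0, 0.089]
contact_force: [1.1, -1.0, 0.3]
gripper_width: 0.0938
finger_force: 0.0
```

```bash
python3 -m handwheel '[{"rotation":[0,0,0],"xyz":[0,0,0],"grip":0},{"rotation":[0,0,0],"xyz":[0,0,0],"grip":0},{"rotation":[0,0,0],"xyz":[0,0,0],"grip":0}]'
python3 - <<'E'
from h import *
s=bot.observe();d=np.array([.525,-.2535,.136])-s['tcp_pos'];print(s['tcp_pos'],R.from_euler('xyz',s['eef_rot']).inv().apply(d)/.5)
E
```

```text
clock: 1.35
tcp_pos: [0.4943, -0.2868, 0.2052]
eef_rot: [-3.141, 0.001, 0.089]
contact_force: [-0.7, -1.4, -0.4]
gripper_width: 0.0936
finger_force: 0.0
[ 0.49426665 -0.28676842  0.20516822] [ 0.06726321 -0.06076188  0.13829654]
```

```bash
python3 -m handwheel '[{"rotation":[0,0,0],"xyz":[0.067,-0.061,0.05],"grip":0},{"rotation":[0,0,0],"xyz":[0.067,-0.061,0.05],"grip":0},{"rotation":[0,0,0],"xyz":[0.067,-0.061,0.05],"grip":0},{"rotation":[0,0,0],"xyz":[0.067,-0.061,0.05],"grip":0},{"rotation":[0,0,0],"xyz":[0.067,-0.061,0.05],"grip":0}]'
python3 - <<'E'
from h import *
a=bot.grab_frame('side')[80:220,250:400];b=bot.grab_frame('top')[170:310,280:430]
im=np.hstack([a,b]);cv2.imwrite('pics/a1.png',cv2.resize(im,None,fx=2.6,fy=2.6,interpolation=2)[...,::-1])
s=bot.observe();print(s['tcp_pos'])
E
```

```text
clock: 1.77
tcp_pos: [0.5243, -0.2549, 0.1808]
eef_rot: [3.141, 0.0, 0.087]
contact_force: [-0.1, -0.3, 0.7]
gripper_width: 0.0938
finger_force: 0.0
[ 0.52457633 -0.25481424  0.18100699]
```

View pics/a1.png

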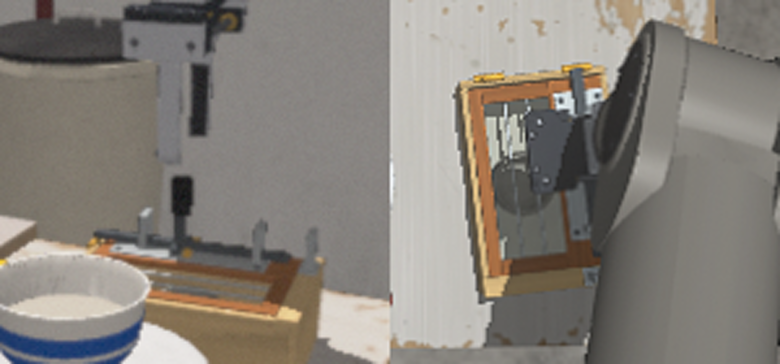

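The open fingers straddle the knob (side crop about 182,195), with clearance on each side. I'll descend next and then close gently.

```bash
python3 -m handwheel '[{"rotation":[0,0,0],"xyz":[0,0.0,0.04],"grip":0},{"rotation":[0,0,0],"xyz":[0,0,0.08],"grip":0},{"rotation":[0,0,0],"xyz":[0,0,0.12],"grip":0},{"rotation":[0,0,0],"xyz":[0,0,0.12],"grip":0},{"rotation":[0,0,0],"xyz":[0,0,0.12],"grip":0.5},{"rotation":[0,0,0],"xyz":[0,0,0.12],"grip":0.6},{"rotation":[0,0,0],"xyz":[0,0,0.12],"grip":0.65},{"rotation":[0,0,0],"xyz":[0,0,0.12],"grip":0.65},{"rotation":[0,0,0],"xyz":[0,0,0.12],"grip":0.65},{"rotation":[0,0,0],"xyz":[0,0,0.12],"grip":0.65},{"rotation":[0,0,0],"xyz":[0,0,0.12],"grip":0.65}]' 5
python3 - <<'E'
from h import *
a=bot.grab_frame('side')[100:220,250:400]
cv2.imwrite('pics/a2.png',cv2.resize(a,None,fx=4,fy=4,interpolation=2)[...,::-1])
E
```

```text
clock: 2.78
tcp_pos: [0.5254, -0.2534, 0.1208]
eef_rot: [3.141, -0.0, 0.089]
contact_force: [-0.4, 0.0, -0.5]
gripper_width: 0.0513
finger_force: 0.0
```

View pics/a2.png

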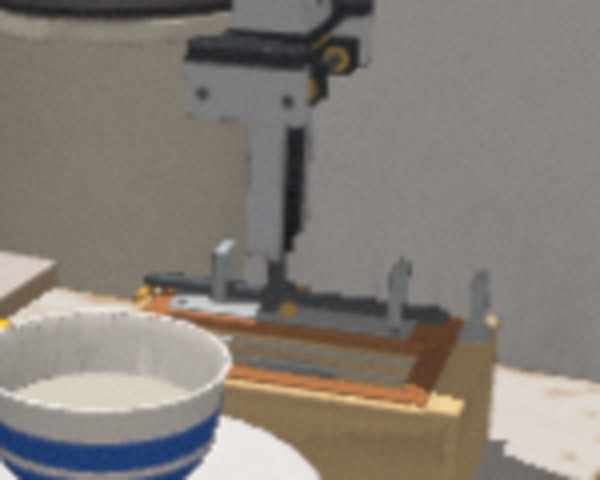

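The fingers straddle the knob at the right height and are still closing, so I'll finish the grip.

```bash
python3 -m handwheel '[{"rotation":[0,0,0],"xyz":[0,0,0],"grip":0.9},{"rotation":[0,0,0],"xyz":[0,0,0],"grip":0.9},{"rotation":[0,0,0],"xyz":[0,0,0],"grip":0.9},{"rotation":[0,0,0],"xyz":[0,0,0],"grip":0.9},{"rotation":[0,0,0],"xyz":[0,0,0],"grip":0.9},{"rotation":[0,0,0],"xyz":[0,0,0],"grip":0.9},{"rotation":[0,0,0],"xyz":[0,0,0],"grip":0.9},{"rotation":[0,0,0],"xyz":[0,0,0],"grip":0.9}]' 12
```

```text
clock: 3.5
tcp_pos: [0.5252, -0.2528, 0.1204]
eef_rot: [-3.141, 0.0, 0.089]
contact_force: [-0.3, 5.4, 2.3]
gripper_width: 0.0219
finger_force: 12.0
```

```bash
python3 -m handwheel '[{"rotation":[0,0,0],"xyz":[0,-0.002,0],"grip":0.9},{"rotation":[0,0,0],"xyz":[0,-0.002,-0.009],"grip":0.9},{"rotation":[0,0,0],"xyz":[0,-0.002,-0.018],"grip":0.9},{"rotation":[0,0,0],"xyz":[0,-0.002,-0.028],"grip":0.9},{"rotation":[0,0,0],"xyz":[0,-0.002,-0.028],"grip":0.9},{"rotation":[0,0,0],"xyz":[0,-0.002,-0.028],"grip":0.9}]'
```

```text
clock: 4.0
tcp_pos: [0.5254, -0.2526, 0.135]
eef_rot: [3.141, -0.001, 0.089]
contact_force: [0.4, -1.4, -2.1]
gripper_width: 0.022
finger_force: 12.0
```

The bolt is lifted 14 mm and its weight (about 2 N) is on the tool. I'll slide it home.

```bash
python3 -m handwheel '[{"rotation":[0,0,0],"xyz":[-0.015,0,0],"grip":0.9},{"rotation":[0,0,0],"xyz":[-0.03,0,0],"grip":0.9},{"rotation":[0,0,0],"xyz":[-0.045,0,0],"grip":0.9},{"rotation":[0,0,0],"xyz":[-0.06,0,0],"grip":0.9},{"rotation":[0,0,0],"xyz":[-0.07,0,0],"grip":0.9},{"rotation":[0,0,0],"xyz":[-0.08,0,0],"grip":0.9},{"rotation":[0,0,0],"xyz":[-0.08,0,0],"grip":0.9},{"rotation":[0,0,0],"xyz":[-0.08,0,0],"grip":0.9}]'
```

```text
clock: 4.67
tcp_pos: [0.4844, -0.2568, 0.1346]
eef_rot: [3.141, 0.0, 0.088]
contact_force: [0.0, -5.8, -2.1]
gripper_width: 0.0218
finger_force: 12.0
```

```bash
python3 -m handwheel '[{"rotation":[0,0,0],"xyz":[-0.003,0.002,0],"grip":0.9},{"rotation":[0,0,0],"xyz":[-0.006,0.002,0],"grip":0.9},{"rotation":[0,0,0],"xyz":[-0.009,0.002,0],"grip":0.9},{"rotation":[0,0,0],"xyz":[-0.012,0.002,0],"grip":0.9},{"rotation":[0,0,0],"xyz":[-0.012,0.002,0],"grip":0.9}]'
```

```text
clock: 5.08
tcp_pos: [0.4813, -0.2572, 0.1353]
eef_rot: [3.141, -0.004, 0.09]
contact_force: [10.7, -1.5, -1.8]
gripper_width: 0.0219
finger_force: 12.0
```

The stop is reached: 44 mm of travel with 10.7 N reaction. I'll ease off 1 mm of push, lower the bolt and release.

```bash
python3 -m handwheel '[{"rotation":[0,0,0],"xyz":[0.002,0,0],"grip":0.9},{"rotation":[0,0,0],"xyz":[0.002,0,0.01],"grip":0.9},{"rotation":[0,0,0],"xyz":[0.002,0,0.02],"grip":0.9},{"rotation":[0,0,0],"xyz":[0.002,0,0.028],"grip":0.9},{"rotation":[0,0,0],"xyz":[0.002,0,0.028],"grip":0.9},{"rotation":[0,0,0],"xyz":[0.002,0,0.028],"grip":0.9}]'
```

```text
clock: 5.58
tcp_pos: [0.4811, -0.2572, 0.1202]
eef_rot: [3.141, -0.001, 0.089]
contact_force: [5.3, -1.2, -1.4]
gripper_width: 0.0222
finger_force: 12.0
```

```bash
python3 -m handwheel '[{"rotation":[0,0,0],"xyz":[0,0,0],"grip":0.4},{"rotation":[0,0,0],"xyz":[0,0,0],"grip":0.4},{"rotation":[0,0,0],"xyz":[0,0,0],"grip":0.4},{"rotation":[0,0,0],"xyz":[0,0,0],"grip":0.4},{"rotation":[0,0,0],"xyz":[0,0,0],"grip":0.4},{"rotation":[0,0,0],"xyz":[0,0,-0.05],"grip":0.4},{"rotation":[0,0,0],"xyz":[0,0,-0.1],"grip":0.4},{"rotation":[0,0,0],"xyz":[0,0,-0.18],"grip":0.4},{"rotation":[0,0,0],"xyz":[0,0,-0.18],"grip":0.4},{"rotation":[0,0,0],"xyz":[0,0,-0.18],"grip":0.4},{"rotation":[0,0,0],"xyz":[0,0,-0.18],"grip":0.4}]'
python3 - <<'E'
from h import *
a=bot.grab_frame('side')[100:220,250:400];b=bot.grab_frame('top')
cv2.imwrite('pics/a3.png',cv2.resize(a,None,fx=5,fy=5,interpolation=2)[...,::-1])
E
```

```text
clock: 6.5
tcp_pos: [0.4802, -0.2572, 0.2102]
eef_rot: [3.142, -0.0, 0.089]
contact_force: [0.5, -1.3, 0.0]
gripper_width: 0.0561
finger_force: 0.0
```

View pics/a3.png

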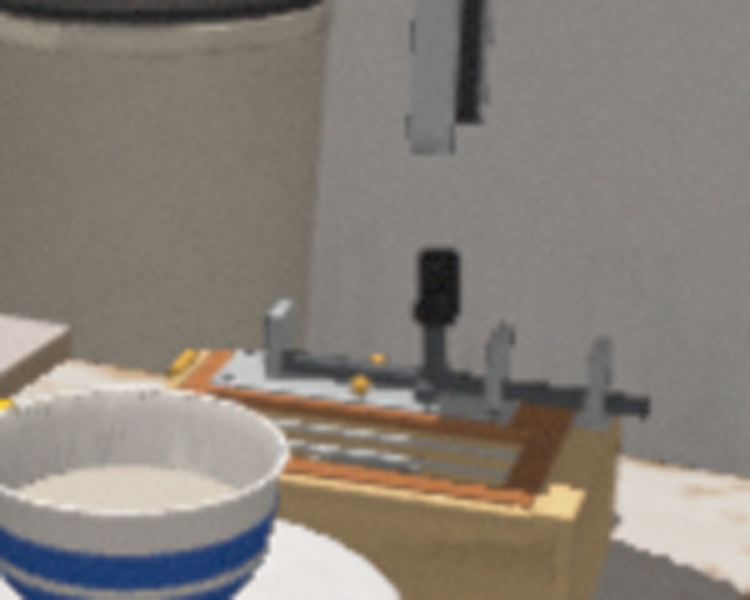

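The bolt's end now passes through the keeper (about 600,400), and the knob (438,287) is past the brass bumps. I'll check the knob's height and travel numerically.

Run:
```python
from h import *
def knob(im,box):
    u0,v0,u1,v1=box;m=(im[v0:v1,u0:u1].max(2)<45).astype(np.uint8)
    n,l,st,c=cv2.connectedComponentsWithStats(m);i=1+np.argmax(st[1:,4]);print(st[i]);return st[i,0]+u0+st[i,2]/2-.5,st[i,1]+v0+st[i,3]/2-.5
s0=cv2.imread('pics/side0.png')[...,::-1];s1=bot.grab_frame('side')
for im,b,y in((s0,(310,140,332,172),-.2525),(s1,(326,140,350,170),-.2565)):
    u,v=knob(im,b);e,d=ray('side',u,v);print(u,v,e+d*(y-e[1])/d[1])
```

```text
[ 6  9  8 14 90]
319.5 155.5 [ 0.5233687  -0.2525      0.13635915]
[ 7 11  8 14 93]
336.5 157.5 [ 0.48140023 -0.2565      0.13633501]
```

The knob is back at its starting height, so the bolt lies flat. It sits at the position where it met the stop, and the robot is clear of everything.

```bash
python3 -c "
from plant import bot
print(bot.sign_off())"
```

```text
the job is handed in; nothing more can be done
None
```

The box with the grey pinch pot is bolted: its bolt is home against the stop, lying flat behind the bumps and released. The tile box, the beaker and the bottle were not touched, and the job was handed in at about 6.7 s on the robot's clock.

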